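# Meter three cooler plates from a tipping bin

## Robot

A 6-joint arm with a two-finger parallel gripper is mounted at the origin on the work surface. World frame = base frame: x ahead of the robot, y to its left, z up, the work surface at z = 0. Lengths are in m, angles in rad, forces in N, time in s.
With the tool pointing down it reaches from about 0.425 to 0.95 m from the base axis. Payload 3.5 kg.
Tool frame: the origin (TCP) lies midway between the tips of the shut fingers; the grasp point (between the pads) lies 19 mm behind it; z points along the fingers, y is the direction in which the jaws open and shut (so a half turn about z gives the same grasp; the last joint's range is limited). The gripper opens to 85 mm and grips with 20 to 120 N. Pads are 22 mm wide; open, the fingers measure 114 mm over their backs; the gripper's body (76 mm by 85 mm) begins 54 mm behind the grasp point. The pads swing forward as they close: fully open they stand 13 mm farther back than shut.
Start: joints at [1.104, 0.286, 1.577, -0, 1.279, -0.15], TCP at [0.21, 0.641, 0.199] pointing down, gripper open.
Joint ranges: [-2.77, 2.77], [-0.9, 2.22], [0.21, 2.48], [-1.53, 4.67], [0.24, 2.81], [-2.84, 2.84]. Speed limits (rad/s): [2.79, 2.79, 3.14, 3.14, 3.14, 3.14].

## Interface

Orientations are given as a unit quaternion [x, y, z, w].
In Python, from plant import ctrl gives the robot as it stands.
- The arm moves only by the tool apply_moves, never from a script. Its argument "moves" is a list that holds one entry, the list of rows, each a list of 7 numbers: the shift along the tool's x, y, z in m, then the turn, a rotation vector about the tool's x, y, z in degrees, then the gripper's target within -1 to 1 (shut at 1, half-way at 0, fully open at -1). In form: [[[tx, ty, tz, ax, ay, az, hand], ...]]. A call has 1 to 12 rows; each row shifts and turns the pose as measured when the row begins, along the tool's axes as they then stand; what a row does not reach is not made up. A row lasts 1/10 s, in which the tool goes at most 50 mm and 8.59 degrees, less where a joint would pass 70% of its speed; a pose out of reach is approached as far as the arm can. A call with a gripper value outside its range is refused whole. The fingers move at their own pace and stop on an object; "force" is the grip in N (left out, the last holds). Time passes only in rows, so rows that do not move let the fingers close. It gives the time, the measured TCP pose, the force and the opening at its end, in the units of the state.
- ctrl.get_state(): the state, without advancing time (a new reading comes with each control period).
- ctrl.read_camera(name): name is "scene" or "top"; returns the picture (384x512x3 uint8, red, green, blue); there is no depth.
- ctrl.get_calibration(name): a dict with "camera_matrix" (3x3 intrinsics, pixels), "k1" (the pictures are not rectified: a ray, as slopes to the right and down, at radius r is drawn at 1 + k1 r^2 times it, then the intrinsics apply), "cam_to_world" (4x4, takes a point from camera to world coordinates). Camera axes: x right, y up, looking along -z (the intrinsics and any distortion apply to the point x, -y, -z); pixel columns grow to the right and rows downward; lengths in m; the calibration is good to about 2 mm. A picture is of the moment at which its call begins. get_calibration takes no time and is no camera call.
- ctrl.sign_off(): hands the job in, once; it reports no verdict.
The state is a dict: "time": time; "qpos": joint angles; "dq": joint speeds; "joint_efforts": joint torques, N m; "eef_pos": TCP position; "tcp_rot": TCP orientation; "contact_force": force on the tool from outside, world axes, zero at the start; "wrist_torque": the same for the moment, N m; "opening": opening from 0.0 (shut) to 1.0 (fully open).
Only numpy, scipy, OpenCV 4.12 (cv2) and the standard library are available. Lean on these libraries where they do the work, as an engineer would, in place of code of your own. Each camera call takes 0.05 s, during which the arm holds its last target. There are 200 camera calls.

## Task

At the cooler assembly station, take the handle of the bin of flat aluminium plates and tip the bin only until the first plate slides, never as steep as 45 degrees, then hold it tipped until the three plates of the upper layer have slid into the tray in front. Then lower the bin gently back onto its rest and let go, with the three plates of the lower layer still in it.

Things in the scene. Friction and masses are not known exactly. Their poses are not given: they have to be found in the camera images.
- plate_bin: tipping bin of flat plates (its twin beside it holds round fittings; left/right varies). Open plastic box 148 x 80 x 40 mm, hinged along its lower front edge. Origin: mid hinge, 75 mm above table, does not move. x level at rest, out over the front to the tray, away from the robot within 0.22 rad; z up. Tipping angle = tilt of z, rear rises, 0 at rest. Falls back if let go. Front lip 8 mm above inner floor
- handle (a point): point on the bin's handle to grip from above across y, at x = -210, y = 0, z = 28 mm in the bin's frame (same axes). The handle is a straight round black bar, 18 mm diameter, axis along x, from x = -148 (bin's rear wall) to -255 mm. Lift it along the arc about the hinge, about 4 N. A gripper kept vertical lets it pivot between the pads
- top_front: aluminium cooler plate, upper layer, front of the row of three (nearest the lip). 44 x 66 x 12 mm (x, y, z), about 80 g, origin at its centre, at first x = -27, y = 0, z = 23 mm in the bin's frame; slides at a tipping angle of about 0.22 to 0.42 rad (friction varies) over the lip into the fixed steel tray ahead: inside 170 long x 102 mm wide from the hinge on, floor 6 mm, sides 50 mm above table
- low_front: aluminium cooler plate, lower layer, front of the row of three (front is nearest the lip). 44 x 66 x 12 mm (x, y, z), about 80 g, origin at its centre, which starts at x = -27, y = 0, z = 11 mm in the bin's frame; rests on the bin floor, held by the lip
- top_middle: aluminium cooler plate, upper layer, middle of the row of three (front is nearest the lip). 44 x 66 x 12 mm (x, y, z), about 80 g, origin at its centre, which starts at x = -73, y = 0, z = 23 mm in the bin's frame; begins to slide at a tipping angle of about 0.22 to 0.42 rad (friction varies)
- low_middle: aluminium cooler plate, lower layer, middle of the row of three (front is nearest the lip). 44 x 66 x 12 mm (x, y, z), about 80 g, origin at its centre, which starts at x = -73, y = 0, z = 11 mm in the bin's frame; rests on the bin floor, held by the lip
- top_rear: aluminium cooler plate, upper layer, rear of the row of three (front is nearest the lip). 44 x 66 x 12 mm (x, y, z), about 80 g, origin at its centre, which starts at x = -119, y = 0, z = 23 mm in the bin's frame; begins to slide at a tipping angle of about 0.22 to 0.42 rad (friction varies)
- low_rear: aluminium cooler plate, lower layer, rear of the row of three (front is nearest the lip). 44 x 66 x 12 mm (x, y, z), about 80 g, origin at its centre, which starts at x = -119, y = 0, z = 11 mm in the bin's frame; rests on the bin floor, held by the lip
Not all that is in view belongs to the job. Leave any black or red look-alike of the top_rear alone.

How it is judged:
By the outcome, as a careful person would: the job done as asked, in the order asked, and still so for the second after the job is handed in, with the robot touching nothing.
It also fails if it takes over 40 s, if anything falls off the work surface, if the arm or the gripper's body presses on something with over 40 N, if the wrist force passes 120 N, or if a joint passes its speed limit or range.

## Working session

There is one attempt and no reset: what is moved stays moved. The work goes in short steps, Python scripts to look and compute and a tool call to move; the robot and the scene stay as the last step left them, time stands still between calls to the robot, and variables do not carry over. Pictures are saved under pics/ and viewed, about 8 in all and at most 12, crops included, and the job is handed in when it is done.

Besides the shell and the picture viewer there is one more tool, called as name(argument=value, ...) on one line, values as JSON. apply_moves: Moves the arm, as the interface text tells. Its arguments: {"type":"object","properties":{"moves":{"type":"array","items":{"type":"array","items":{"type":"array","items":{"type":"number"}}}},"force":{"type":"number"}},"required":["moves"]}

```bash
mkdir -p pics
cat > h.py <<'E'
import numpy as np, cv2
from plant import ctrl
def ray(n,u,v):
    c=ctrl.get_calibration(n);K=np.array(c["camera_matrix"]);T=np.array(c["cam_to_world"])
    d=np.array([(u-K[0,2])/K[0,0],(v-K[1,2])/K[1,1]]);s=d.copy()
    for _ in range(20): s=d/(1+c["k1"]*(s@s))
    return T[:3,3],T[:3,:3]@np.array([s[0],-s[1],-1])
def onz(n,u,v,z):
    o,d=ray(n,u,v);return o+d*(z-o[2])/d[2]
def proj(n,p):
    c=ctrl.get_calibration(n);K=np.array(c["camera_matrix"]);T=np.array(c["cam_to_world"])
    q=T[:3,:3].T@(np.array(p)-T[:3,3]);s=np.array([q[0],-q[1]])/-q[2];s=s*(1+c["k1"]*(s@s))
    return K[0,0]*s[0]+K[0,2],K[1,1]*s[1]+K[1,2]
def shot(n,f):
    im=ctrl.read_camera(n);cv2.imwrite("pics/"+f+".png",im[:,:,::-1]);return im
E
python3 - <<'E'
from h import *
for n in("scene","top"):
    shot(n,n+"0");c=ctrl.get_calibration(n);print(np.round(c["cam_to_world"],3),c["k1"],c["camera_matrix"])
print(ctrl.get_state())
E
```

```text
[[ 0.324 -0.723  0.61   1.138]
 [ 0.946  0.234 -0.225 -0.217]
 [ 0.02   0.65   0.76   0.767]
 [ 0.     0.     0.     1.   ]] -0.039553331608533554 [[355.0594753    0.         259.96635931]
 [  0.         355.0594753  183.41905397]
 [  0.           0.           1.        ]]
[[ 0.027  0.992 -0.12   0.512]
 [-1.     0.027 -0.001 -0.021]
 [ 0.003  0.12   0.993  0.924]
 [ 0.     0.     0.     1.   ]] 0.04301268781261437 [[397.85798045   0.         250.91325144]
 [  0.         397.85798045 198.91804825]
 [  0.           0.           1.        ]]
{'time': 0.1, 'qpos': array([ 1.10395564e+00,  2.87088036e-01,  1.57803208e+00,  4.00999508e-05,
        1.27856809e+00, -1.50010089e-01]), 'dq': array([ 0.00062325, -0.00112218, -0.00157828,  0.00235198, -0.00087253,
        0.00176325]), 'joint_efforts': array([ 1.89510007e-03, -4.07296371e+01, -2.93699706e+01, -1.06425293e-04,
        3.36146470e-03, -9.90801254e-07]), 'eef_pos': array([0.20997187, 0.64082546, 0.19747744]), 'tcp_rot': array([ 1.57759186e-01,  9.87477059e-01, -9.92509224e-04, -3.36350137e-04]), 'contact_force': array([-0.20965043,  1.38979622, -0.63643779]), 'wrist_torque': array([ 0.03450664, -0.03889663, -0.05363461]), 'opening': 1.0008656048303346}
```

View pics/scene0.png

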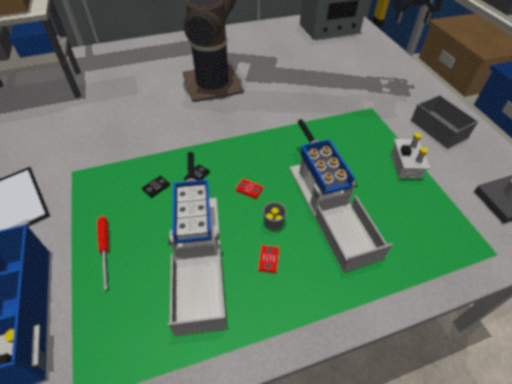

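View pics/top0.png

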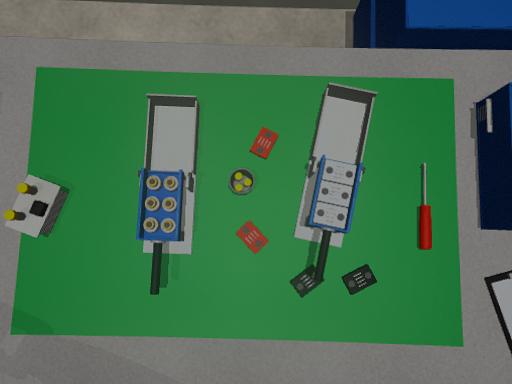

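The scene view shows the plate bin at about (193,210), with its handle running to (190,155). In the top view the bin is at about (336,193) and its handle runs from (327,232) to (319,278). The fittings bin is the other one. A black decoy lies on the table beside the handle end.

Run:
```python
from h import *
im=cv2.imread("pics/top0.png")[:,:,::-1].astype(int)
R,G,B=im[...,0],im[...,1],im[...,2]
m=((B>R+40)&(B>G+25)).astype(np.uint8);m[:140]=0;m[260:]=0;m[:,:280]=0;m[:,400:]=0
pts=cv2.findNonZero(m);r=cv2.minAreaRect(pts);bx=cv2.boxPoints(r);print(r)
W=np.array([onz("top",u,v,.115) for u,v in bx]);print(W.round(4),np.linalg.norm(np.diff(W,axis=0),axis=1))
# handle
k=((im.max(2)<45)).astype(np.uint8);k[:228]=0;k[284:]=0;k[:,:312]=0;k[:,334:]=0
rows=[]
for v in range(232,280,4):
    u=np.flatnonzero(k[v]); 
    if len(u): rows.append((v,u.min(),u.max(),onz("top",u.mean(),v,.103).round(4)));print(*rows[-1])
P=np.array([x[3] for x in rows])
for v in range(228,286,3):print(v,im[v,305:340].max(1))
```

```text
((335.1538391113281, 193.73077392578125), (41.772735595703125, 71.58238983154297), 11.309932708740234)
[[ 0.5605 -0.1375  0.115 ]
 [ 0.7069 -0.165   0.115 ]
 [ 0.6918 -0.2495  0.115 ]
 [ 0.5463 -0.2203  0.115 ]] [0.14894933 0.0858082  0.14838009]
232 323 330 [ 0.5473 -0.176   0.103 ]
236 323 329 [ 0.5391 -0.1756  0.103 ]
240 322 328 [ 0.5309 -0.1736  0.103 ]
244 321 328 [ 0.5227 -0.1734  0.103 ]
248 320 327 [ 0.5145 -0.1714  0.103 ]
252 319 326 [ 0.5064 -0.1694  0.103 ]
256 319 325 [ 0.4983 -0.1686  0.103 ]
260 318 325 [ 0.4902 -0.1674  0.103 ]
264 317 324 [ 0.4821 -0.166   0.103 ]
268 312 323 [ 0.4739 -0.1593  0.103 ]
272 315 322 [ 0.4659 -0.1614  0.103 ]
276 315 321 [ 0.4579 -0.1597  0.103 ]
228 [150 151 151 153 149 122  97 100 106 111 113 108 103  98  87  75  71  89
 103 113 119 127 134 139 138 130 132 141 140 133 127 116 113 102  87]
231 [149 148 149 148 148 149 149 151 133 107 110 109 109 110 110 125 127  91
  45  39  40  42  46  46  47  48  66  86  90  78  50  45  46  48  63]
234 [148 149 148 149 148 149 150 132 107 109 110 108 109 110 109 133 149 112
  35  41  42  49  52  48  
[... 1842 characters left out ...]
51  69  70  42  40  42  46  47  48  43  37
  79 123 128 129 129 128 129 128 128 128 128 129 128 127 129 127 128]
276 [118  67  50  66  68  48  50  69  74  52  41  43  45  45  48  45  41  46
  96 132 128 128 128 128 128 128 128 128 128 128 128 128 128 128 128]
279 [100 133 121  74  48  58  74  67  47  46  42  43  44  45  45  43  40  43
  54  95 131 129 128 128 128 128 127 127 129 128 128 127 129 128 128]
282 [ 49  61  94 128 123  74  48  58  74  65  51  50  50  49  49  50  78 115
 133 130 128 129 127 127 128 128 128 127 127 127 129 128 128 128 128]
285 [ 75  78  48  59  93 127 124  71  49  49  50  52  72 110 132 130 129 128
 127 128 128 128 128 128 128 128 127 128 127 127 126 128 128 129 128]
```

Measured: hinge at about (0.699, -0.207), heading -0.185 rad, 148 mm long (matches). The grip point is at about (0.4926, -0.168, 0.103), and the handle pixels agree to about 1 mm. Starting the approach.

apply_moves(moves=[[[-0.035,-0.03,-0.002,0,0,0,-1],[-0.035,-0.03,-0.002,0,0,0,-1],[-0.035,-0.03,-0.002,0,0,0,-1],[-0.035,-0.03,-0.002,0,0,0,-1],[-0.035,-0.03,-0.002,0,0,0,-1],[-0.035,-0.03,-0.002,0,0,0,-1],[-0.035,-0.03,-0.002,0,0,0,-1],[-0.035,-0.03,-0.002,0,0,0,-1],[-0.035,-0.03,-0.002,0,0,0,-1],[-0.035,-0.03,-0.002,0,0,-7.6,-1]]])

```text
time: 1.1
eef_pos: [0.4515, 0.2363, 0.2117]
tcp_rot: [0.086, 0.996, -0.004, -0.003]
contact_force: [0.3, 0.0, -0.8]
opening: 1.001
```

```bash
cat >> h.py <<'E'
from scipy.spatial.transform import Rotation as Ro
H=np.array([.699,-.207,.075]);PSI=-.185
def binpt(x,z,th=0,y=0):
    X=x*np.cos(th)+z*np.sin(th);Z=-x*np.sin(th)+z*np.cos(th)
    return H+np.array([X*np.cos(PSI)-y*np.sin(PSI),X*np.sin(PSI)+y*np.cos(PSI),Z])
def delta(p):
    s=ctrl.get_state();R=Ro.from_quat(s["tcp_rot"])
    D=Ro.from_matrix(np.array([[-np.cos(PSI),-np.sin(PSI),0],[-np.sin(PSI),np.cos(PSI),0],[0,0,-1.]]).T)
    print(s["time"],s["eef_pos"].round(4),"tool d",R.inv().apply(np.array(p)-s["eef_pos"]).round(4),"rotdeg",np.degrees((R.inv()*D).as_rotvec()).round(2),"F",s["contact_force"].round(2),"op",s["opening"].round(3))
E
python3 - <<'E'
from h import *
g=binpt(-.21,.028);print(g);delta(g+[0,0,.08])
E
```

```text
[ 0.49258339 -0.16837123  0.103     ]Traceback (most recent call last):
  File "<stdin>", line 2, in <module>
  File "h.py", line 24, in delta
    print(s["time"],s["eef_pos"].round(4),"tool d",R.inv().apply(np.array(p)-s["eef_pos"]).round(4),"rotdeg",np.degrees((R.inv()*D).as_rotvec()).round(2),"F",s["contact_force"].round(2),"op",s["opening"].round(3))
                                                                                                                                                                                               ^^^^^^^^^^^^^^^^^^
AttributeError: 'float' object has no attribute 'round'
```

```bash
sed -i 's/s\["opening"\].round(3)/s["opening"]/' h.py
python3 - <<'E'
from h import *
delta(binpt(-.21,.028)+[0,0,.08])
E
```

```text
1.1 [0.4515 0.2363 0.2117] tool d [-0.1103 -0.3913  0.0316] rotdeg [-0.52 -0.35  0.7 ] F [ 0.3   0.   -0.83] op 1.0012503919114444
```

apply_moves(moves=[[[-0.012,-0.043,0.003,-0.5,-0.4,0.7,-1],[-0.012,-0.043,0.003,0,0,0,-1],[-0.012,-0.043,0.003,0,0,0,-1],[-0.012,-0.043,0.003,0,0,0,-1],[-0.012,-0.043,0.003,0,0,0,-1],[-0.012,-0.043,0.003,0,0,0,-1],[-0.012,-0.043,0.003,0,0,0,-1],[-0.012,-0.043,0.003,0,0,0,-1],[-0.012,-0.043,0.003,0,0,0,-1],[0,0,0,0,0,0,-1]]])

```text
time: 2.1
eef_pos: [0.4859, -0.1844, 0.1815]
tcp_rot: [0.095, 0.996, 0.0, 0.0]
contact_force: [0.6, 1.0, 0.4]
opening: 0.998
```

Run:
```python
from h import *
delta(binpt(-.21,.028)+[0,0,-.021])
shot("scene","s1")
```

```text
2.1 [ 0.4859 -0.1844  0.1815] tool d [-0.0034  0.0169  0.0995] rotdeg [ 0.02  0.04 -0.27] F [0.56 0.96 0.38] op 0.9983261669355882
```

View pics/s1.png

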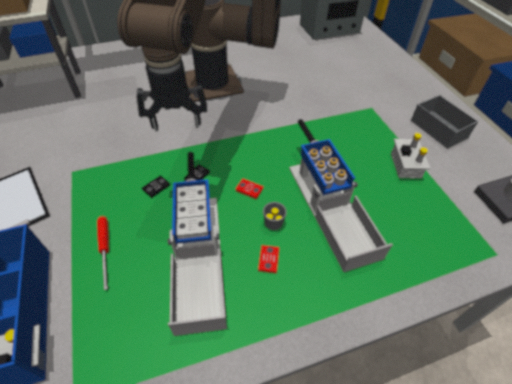

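The open fingers are at about (155,122) and (197,120), above and behind the handle end at (190,155). I'll correct sideways, descend, and check the handle projection in the scene view.

apply_moves(moves=[[[-0.003,0.017,0,0,0,0,-1],[0,0,0.02,0,0,0,-1],[0,0,0.02,0,0,0,-1]]])

```text
time: 2.45
eef_pos: [0.4933, -0.1638, 0.143]
tcp_rot: [0.094, 0.996, 0.001, 0.002]
contact_force: [-0.7, 0.3, -0.2]
opening: 0.998
```

Run:
```python
from h import *
delta(binpt(-.21,.028)+[0,0,-.021])
for p in [(-.255,.028),(-.21,.028),(-.148,.028),(-.148,.04),(0,.04)]: print(p,np.round(proj("scene",binpt(*p)),1),np.round(proj("top",binpt(*p)),1))
im=shot("scene","s2");c=im[90:250,140:260];cv2.imwrite("pics/s2c.png",cv2.resize(c,None,fx=4,fy=3.75)[:,:,::-1])
```

```text
2.45 [ 0.4933 -0.1638  0.143 ] tool d [ 0.0001 -0.0047  0.061 ] rotdeg [ 0.12  0.25 -0.22] F [-0.74  0.27 -0.15] op 0.9978675820585077
(-0.255, 0.028) [190.8 153. ] [317.5 280.8]
(-0.21, 0.028) [191.1 165.3] [321.7 258.8]
(-0.148, 0.028) [191.6 183.5] [327.4 229. ]
(-0.148, 0.04) [191.  180.3] [328.5 228.8]
(0, 0.04) [192.4 231.5] [342.  158.8]
```

View pics/s2c.png

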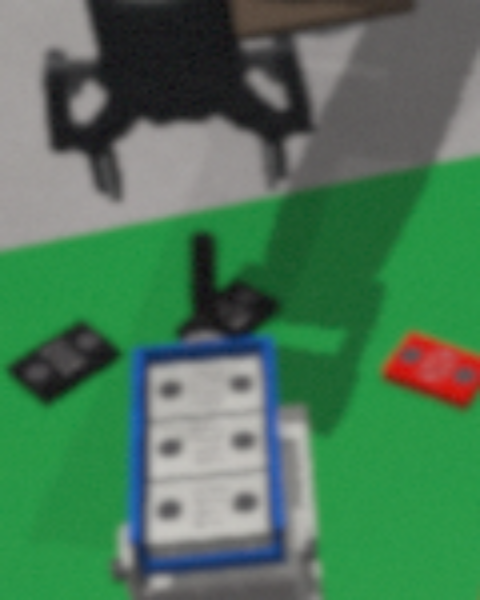

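The handle is straight below and centred between the fingers: its end is at scene (191,152), against a predicted (191,153). Descending.

apply_moves(moves=[[[0,-0.004,0.02,0,0.2,0,-1],[0,0,0.02,0,0,0,-1],[0,0,0.017,0,0,0,-1],[0,0,0.005,0,0,0,-1]]])

```text
time: 2.9
eef_pos: [0.4899, -0.1603, 0.076]
tcp_rot: [0.091, 0.996, 0.003, -0.003]
contact_force: [1.0, 0.3, -0.2]
opening: 1.001
```

Run:
```python
from h import *
delta(binpt(-.21,.028)+[0,0,-.021])
```

```text
2.9 [ 0.4899 -0.1603  0.076 ] tool d [-0.004  -0.0074 -0.0061] rotdeg [ 0.35 -0.38  0.14] F [ 1.01  0.27 -0.19] op 1.0006116245581835
```

apply_moves(moves=[[[-0.004,-0.007,-0.005,0,0,0,-1],[0,0,0,0,0,0,-1]]])

```text
time: 3.1
eef_pos: [0.4929, -0.1669, 0.0818]
tcp_rot: [0.09, 0.996, 0.004, -0.003]
contact_force: [0.2, -0.4, 0.9]
opening: 1.003
```

Run:
```python
from h import *
delta(binpt(-.21,.028)+[0,0,-.021])
```

```text
3.1 [ 0.4929 -0.1669  0.0818] tool d [ 0.     -0.0015 -0.0002] rotdeg [ 0.37 -0.42  0.28] F [ 0.25 -0.36  0.85] op 1.003087571081913
```

apply_moves(moves=[[[0,0,0,0,0,0,1],[0,0,0,0,0,0,1],[0,0,0,0,0,0,1],[0,0,0,0,0,0,1],[0,0,0,0,0,0,1],[0,0,0,0,0,0,1],[0,0,0,0,0,0,1],[0,0,0,0,0,0,1]]], force=30)

```text
time: 3.9
eef_pos: [0.495, -0.1681, 0.0858]
tcp_rot: [0.09, 0.996, 0.002, -0.0]
contact_force: [-0.6, 0.4, -0.5]
opening: -0.003
```

```bash
cat >> h.py <<'E'
def nxt(th,off):
    for t in th: print("th",t,end=" ");delta(binpt(-.21,.028,t)+off)
E
python3 - <<'E'
from h import *
s=ctrl.get_state();off=s["eef_pos"]-binpt(-.21,.028);print(off.round(4))
nxt([.1,.2,.25,.3,.35],off)
E
```

```text
[ 0.0024  0.0003 -0.0172]
th 0.1 3.9 [ 0.495  -0.1681  0.0858] tool d [-0.0038  0.0001 -0.0208] rotdeg [ 0.26 -0.08  0.25] F [-0.62  0.36 -0.51] op -0.0033910786193501546
th 0.2 3.9 [ 0.495  -0.1681  0.0858] tool d [-0.0097  0.0001 -0.0412] rotdeg [ 0.26 -0.08  0.25] F [-0.62  0.36 -0.51] op -0.0033910786193501546
th 0.25 3.9 [ 0.495  -0.1681  0.0858] tool d [-0.0134  0.0002 -0.0511] rotdeg [ 0.26 -0.08  0.25] F [-0.62  0.36 -0.51] op -0.0033910786193501546
th 0.3 3.9 [ 0.495  -0.1681  0.0858] tool d [-0.0176  0.0002 -0.0608] rotdeg [ 0.26 -0.08  0.25] F [-0.62  0.36 -0.51] op -0.0033910786193501546
th 0.35 3.9 [ 0.495  -0.1681  0.0858] tool d [-0.0222  0.0002 -0.0703] rotdeg [ 0.26 -0.08  0.25] F [-0.62  0.36 -0.51] op -0.0033910786193501546
```

The gripper shut completely, so it missed the bar. Looking.

Run:
```python
from h import *
a=shot("scene","s3")[90:250,140:260];b=shot("top","t3")[140:300,270:390]
cv2.imwrite("pics/c3.png",np.hstack([cv2.resize(x,(390,520)) for x in (a,b)])[:,:,::-1])
s=ctrl.get_state();print(s["eef_pos"],proj("scene",s["eef_pos"]),proj("top",s["eef_pos"]))
```

```text
[ 0.49502107 -0.16812026  0.08574454] (np.float64(192.26964247707787), np.float64(170.46276789134853)) (np.float64(320.0853902260303), np.float64(257.37646610600854))
```

View pics/c3.png

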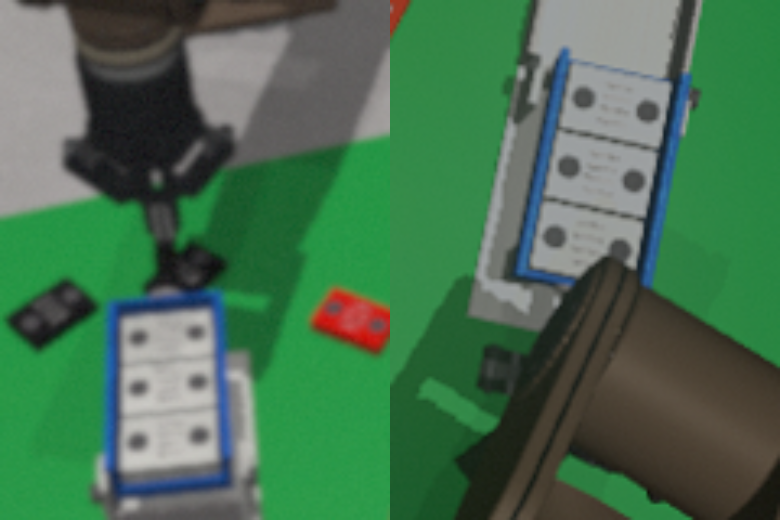

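Run:
```python
from h import *
print("open tips @2.45",proj("scene",[.4933,-.1638,.156]))
for i in range(3):
    a=ctrl.read_camera("scene");s=ctrl.get_state();print(s["eef_pos"].round(4),s["opening"],s["contact_force"].round(1),s["qpos"].round(4))
c=a[125:195,155:225]
c=np.clip(cv2.resize(c,(560,560),interpolation=cv2.INTER_CUBIC).astype(int)*1.8,0,255).astype(np.uint8)
e=s["eef_pos"]
for p,col in [(e,(255,0,0)),(e+[0,0,.019],(255,255,0)),(binpt(-.21,.028),(0,255,255)),(binpt(-.255,.028),(255,0,255)),(binpt(-.148,.028),(255,0,255))]:
    u,v=proj("scene",p);cv2.circle(c,(int((u-155)*8+4),int((v-125)*8+4)),4,col,-1)
cv2.imwrite("pics/c4.png",c[:,:,::-1])
```

```text
open tips @2.45 (np.float64(190.30277193059518), np.float64(150.17971626891182))
[ 0.495  -0.1681  0.0858] -0.0012177646235734725 [-0.3 -0.4  0.3] [-0.5237  0.0781  2.0374  0.0045  1.0288 -1.9163]
[ 0.495  -0.1681  0.0858] 0.005468406676378916 [ 0.8 -1.2  0.6] [-0.5237  0.0782  2.0374  0.0045  1.0288 -1.9162]
[ 0.4951 -0.1681  0.0858] -0.0003995213845605498 [-0.9 -0.4  0.1] [-0.5237  0.0781  2.0373  0.0046  1.0288 -1.9162]
```

View pics/c4.png

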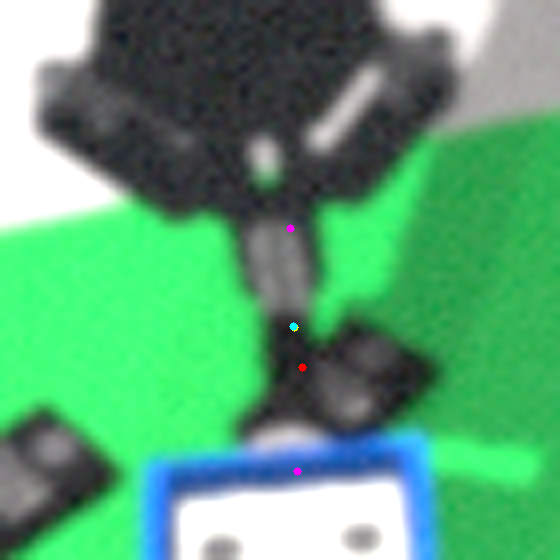

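Run:
```python
from h import *
print("s1 open tip mid pred",proj("scene",[.4859,-.1844,.1945]))
for z in (.086,.1,.112,.115,.12,.13): print(z,onz("scene",190.2,164.4,z).round(4))
for z in (.143,.156,.17,.18,.19):print(z,onz("scene",189.4,140.6,z).round(4))
```

```text
s1 open tip mid pred (np.float64(179.02624356158714), np.float64(138.2797804340334))
0.086 [ 0.4722 -0.1689  0.086 ]
0.1 [ 0.4859 -0.1698  0.1   ]
0.112 [ 0.4976 -0.1707  0.112 ]
0.115 [ 0.5006 -0.1709  0.115 ]
0.12 [ 0.5055 -0.1712  0.12  ]
0.13 [ 0.5152 -0.1719  0.13  ]
0.143 [ 0.4441 -0.1578  0.143 ]
0.156 [ 0.4586 -0.159   0.156 ]
0.17 [ 0.4742 -0.1603  0.17  ]
0.18 [ 0.4853 -0.1613  0.18  ]
0.19 [ 0.4964 -0.1622  0.19  ]
```

The shut fingertips are at scene (190,164). That ray meets the reported xy only at z of about 0.111, so the fingers closed on top of the bar, and the reported z is about 25 mm lower than what the camera sees. I'll back up, open, and go down to a reported z of about 0.057. That keeps clearance even if the reading were right.

apply_moves(moves=[[[0,0,-0.025,0,0,0,-1],[0,0,0,0,0,0,-1],[0,0,0,0,0,0,-1],[0,0,0,0,0,0,-1],[0,0,0,0,0,0,-1],[0,0,0,0,0,0,-1],[0,0,0,0,0,0,-1]]])

```text
time: 4.85
eef_pos: [0.4932, -0.1672, 0.108]
tcp_rot: [0.09, 0.996, 0.003, -0.003]
contact_force: [0.0, 0.2, -1.0]
opening: 0.999
```

Run:
```python
from h import *
t=binpt(-.21,.028);t[2]=.057;delta(t)
```

```text
4.85 [ 0.4932 -0.1672  0.108 ] tool d [ 0.0001 -0.0016  0.051 ] rotdeg [ 0.37 -0.37  0.25] F [ 0.02  0.24 -0.98] op 0.9989609639458024
```

apply_moves(moves=[[[0,-0.001,0.02,0.4,-0.4,0.2,-1],[0,0,0.017,0,0,0,-1],[0,0,0.01,0,0,0,-1],[0,0,0,0,0,0,-1]]])

```text
time: 5.25
eef_pos: [0.4932, -0.1683, 0.0595]
tcp_rot: [0.092, 0.996, -0.001, 0.001]
contact_force: [0.0, 0.6, -0.1]
opening: 1.0
```

Run:
```python
from h import *
t=binpt(-.21,.028);t[2]=.057;delta(t)
```

```text
5.25 [ 0.4932 -0.1683  0.0595] tool d [ 0.0006 -0.0002  0.0025] rotdeg [-0.06  0.08  0.04] F [ 0.01  0.57 -0.07] op 1.0003245410422326
```

apply_moves(moves=[[[0,0,0.002,0,0,0,1],[0,0,0,0,0,0,1],[0,0,0,0,0,0,1],[0,0,0,0,0,0,1],[0,0,0,0,0,0,1],[0,0,0,0,0,0,1],[0,0,0,0,0,0,1]]], force=30)

```text
time: 5.95
eef_pos: [0.4945, -0.1704, 0.0596]
tcp_rot: [0.092, 0.996, -0.003, 0.002]
contact_force: [-0.1, -1.2, -1.1]
opening: 0.196
```

Run:
```python
from h import *
s=ctrl.get_state();off=s["eef_pos"]-binpt(-.21,.028);print(off.round(4))
nxt([.05,.1,.2],off)
```

```text
[ 0.0019 -0.002  -0.0434]
th 0.05 5.95 [ 0.4945 -0.1704  0.0596] tool d [-0.0017 -0.0001 -0.0105] rotdeg [-0.28  0.29  0.04] F [-0.11 -1.17 -1.1 ] op 0.1955359932677329
th 0.1 5.95 [ 0.4945 -0.1704  0.0596] tool d [-0.0039 -0.0001 -0.0208] rotdeg [-0.28  0.29  0.04] F [-0.11 -1.17 -1.1 ] op 0.1955359932677329
th 0.2 5.95 [ 0.4945 -0.1704  0.0596] tool d [-0.01   -0.0002 -0.0411] rotdeg [-0.28  0.29  0.04] F [-0.11 -1.17 -1.1 ] op 0.1955359932677329
```

The bar is gripped: opening 0.196 is about 17 mm for an 18 mm bar. Tipping to about 0.19 rad along the arc.

apply_moves(moves=[[[-0.0008,0,-0.005,0,0,0,1],[-0.0009,0,-0.005,0,0,0,1],[-0.001,0,-0.005,0,0,0,1],[-0.0012,0,-0.005,0,0,0,1],[-0.0013,0,-0.005,0,0,0,1],[-0.0014,0,-0.005,0,0,0,1],[-0.0015,0,-0.005,0,0,0,1],[-0.0016,0,-0.004,0,0,0,1]]])

```text
time: 6.75
eef_pos: [0.5039, -0.1722, 0.0992]
tcp_rot: [0.092, 0.996, -0.003, 0.002]
contact_force: [2.8, -3.2, -6.3]
opening: 0.197
```

```bash
cat >> h.py <<'E'
OFF=np.array([.0019,-.002,-.0434])
from scipy.optimize import brentq
def theta():
    z=ctrl.get_state()["eef_pos"][2]-OFF[2]-H[2]
    return brentq(lambda t:.21*np.sin(t)+.028*np.cos(t)-z,-.2,.9)
E
python3 - <<'E'
from h import *
print(theta());nxt([.2,.22,.25,.28],OFF)
c=shot("scene","s5")[150:350,150:250];cv2.imwrite("pics/c5.png",cv2.resize(c,(300,600))[:,:,::-1])
print(c.shape)
E
```

```text
0.19217920143769765
th 0.2 6.75 [ 0.5039 -0.1722  0.0992] tool d [-0.0001  0.0001 -0.0016] rotdeg [-0.33  0.25  0.06] F [ 2.76 -3.15 -6.25] op 0.19734385837584506
th 0.22 6.75 [ 0.5039 -0.1722  0.0992] tool d [-0.0016  0.     -0.0056] rotdeg [-0.33  0.25  0.06] F [ 2.76 -3.15 -6.25] op 0.19734385837584506
th 0.25 6.75 [ 0.5039 -0.1722  0.0992] tool d [-0.0039 -0.     -0.0115] rotdeg [-0.33  0.25  0.06] F [ 2.76 -3.15 -6.25] op 0.19734385837584506
th 0.28 6.75 [ 0.5039 -0.1722  0.0992] tool d [-0.0064 -0.     -0.0173] rotdeg [-0.33  0.25  0.06] F [ 2.76 -3.15 -6.25] op 0.19734385837584506
(200, 100, 3)
```

View pics/c5.png

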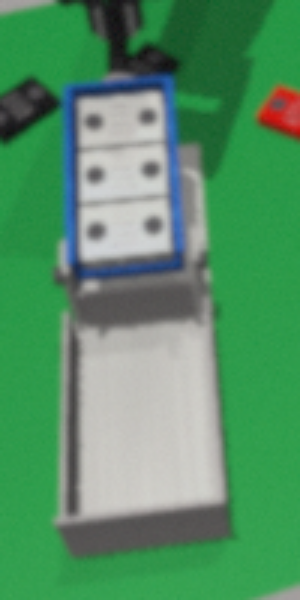

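The bin is tipped about 0.19 rad and all three plates are still in place, at crop (118,120), (122,172) and (124,225). The tray is empty. I'll now step up slowly and watch the tray region numerically.

apply_moves(moves=[[[-0.0014,0,-0.005,-0.1,0.1,0,1],[0,0,0,0,0,0,1],[-0.0015,0,-0.004,0,0,0,1],[0,0,0,0,0,0,1],[0,0,0,0,0,0,1]]])

```text
time: 7.3
eef_pos: [0.5073, -0.1728, 0.109]
tcp_rot: [0.092, 0.996, -0.002, 0.002]
contact_force: [3.0, -1.8, -6.2]
opening: 0.197
```

```bash
cat > w.py <<'E'
from h import *
import sys
r=cv2.imread("pics/s5.png").astype(int)
a=shot("scene",sys.argv[1]).astype(int)[:,:,::-1]
d=np.abs(a-r).max(2)>35
print("tray",d[262:325,172:226].sum(),"lip/upper",d[245:262,172:226].sum(),"bin",d[175:240,172:215].sum(),"theta",round(theta(),3))
t=float(sys.argv[2]);nxt([t],OFF)
E
python3 w.py a1 .27
```

```text
tray 0 lip/upper 0 bin 85 theta 0.242
th 0.27 7.35 [ 0.5073 -0.1728  0.109 ] tool d [-0.002  -0.     -0.0056] rotdeg [-0.23  0.2   0.07] F [ 3.68 -2.27 -6.85] op 0.19592223561330208
```

apply_moves(moves=[[[-0.001,0,-0.003,0,0,0,1],[-0.001,0,-0.0025,0,0,0,1],[0,0,0,0,0,0,1],[0,0,0,0,0,0,1],[0,0,0,0,0,0,1]]])

```text
time: 7.85
eef_pos: [0.5094, -0.1732, 0.1141]
tcp_rot: [0.092, 0.996, -0.002, 0.002]
contact_force: [2.9, -3.4, -6.8]
opening: 0.194
```

```bash
python3 w.py a2 .295
```

```text
tray 0 lip/upper 0 bin 192 theta 0.268
th 0.295 7.9 [ 0.5094 -0.1732  0.1141] tool d [-0.002  -0.     -0.0053] rotdeg [-0.23  0.21  0.06] F [ 3.21 -2.84 -5.89] op 0.192785355702495
```

apply_moves(moves=[[[-0.001,0,-0.0028,0,0,0,1],[-0.001,0,-0.0025,0,0,0,1],[0,0,0,0,0,0,1],[0,0,0,0,0,0,1],[0,0,0,0,0,0,1]]])

```text
time: 8.4
eef_pos: [0.5115, -0.1736, 0.119]
tcp_rot: [0.092, 0.996, -0.002, 0.002]
contact_force: [2.5, -2.8, -7.1]
opening: 0.196
```

```bash
python3 w.py a3 .32
```

```text
tray 0 lip/upper 1 bin 337 theta 0.293
th 0.32 8.45 [ 0.5115 -0.1736  0.119 ] tool d [-0.0022 -0.     -0.0053] rotdeg [-0.24  0.24  0.07] F [ 3.93 -2.92 -6.61] op 0.1916992096569626
```

apply_moves(moves=[[[-0.0011,0,-0.0028,0,0,0,1],[-0.0011,0,-0.0025,0,0,0,1],[0,0,0,0,0,0,1],[0,0,0,0,0,0,1],[0,0,0,0,0,0,1]]])

```text
time: 8.95
eef_pos: [0.5136, -0.174, 0.1236]
tcp_rot: [0.092, 0.996, -0.002, 0.002]
contact_force: [3.5, -3.2, -7.7]
opening: 0.196
```

```bash
python3 w.py a4 .345
```

```text
tray 0 lip/upper 1 bin 423 theta 0.317
th 0.345 9.0 [ 0.5136 -0.174   0.1236] tool d [-0.0024  0.     -0.0053] rotdeg [-0.24  0.25  0.05] F [ 3.03 -3.57 -7.92] op 0.19952653125786415
```

apply_moves(moves=[[[-0.0012,0,-0.0028,0,0,0,1],[-0.0011,0,-0.0025,0,0,0,1],[0,0,0,0,0,0,1],[0,0,0,0,0,0,1],[0,0,0,0,0,0,1]]])

```text
time: 9.5
eef_pos: [0.5157, -0.1744, 0.1281]
tcp_rot: [0.092, 0.996, -0.002, 0.002]
contact_force: [3.4, -3.6, -7.5]
opening: 0.193
```

```bash
python3 w.py a5 .365
```

```text
tray 0 lip/upper 62 bin 705 theta 0.34
th 0.365 9.55 [ 0.5157 -0.1744  0.1281] tool d [-0.0023  0.     -0.0047] rotdeg [-0.24  0.24  0.05] F [ 3.7  -2.83 -7.95] op 0.19591483255857028
```

The lip region changed, so a plate may be starting to slide. Holding.

apply_moves(moves=[[[0,0,0,0,0,0,1],[0,0,0,0,0,0,1],[0,0,0,0,0,0,1],[0,0,0,0,0,0,1]]])

```text
time: 9.95
eef_pos: [0.5157, -0.1743, 0.128]
tcp_rot: [0.092, 0.996, -0.002, 0.002]
contact_force: [3.3, -3.1, -6.9]
opening: 0.192
```

```bash
python3 w.py a6 .34
python3 - <<'E'
import cv2,numpy as np
cv2.imwrite("pics/c6.png",np.hstack([cv2.resize(cv2.imread(f"pics/{f}.png")[150:350,150:250],(300,600)) for f in("a5","a6")]))
E
```

```text
tray 158 lip/upper 196 bin 796 theta 0.34
th 0.34 10.0 [ 0.5157 -0.1744  0.128 ] tool d [ 0.0002  0.     -0.    ] rotdeg [-0.24  0.25  0.04] F [ 3.96 -2.57 -6.99] op 0.19524876533050428
```

View pics/c6.png

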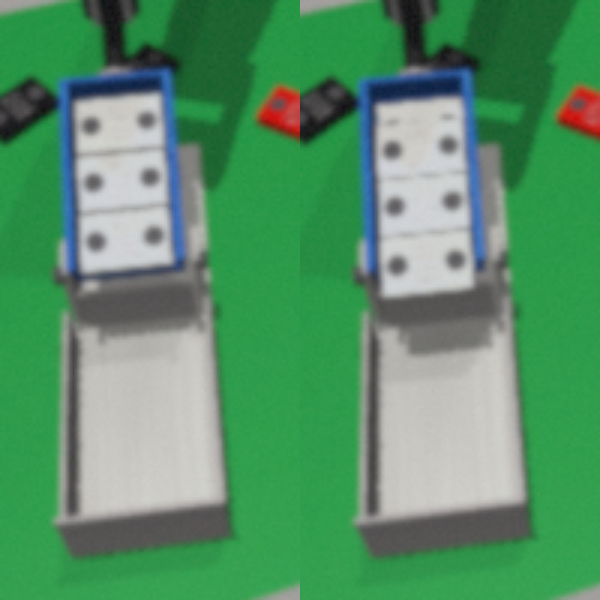

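The whole upper layer is sliding. The front plate overhangs the lip at crop (424,265), and the lower layer is showing at the rear (418,115). Holding at 0.34 rad.

apply_moves(moves=[[[0,0,0,0,0,0,1],[0,0,0,0,0,0,1],[0,0,0,0,0,0,1],[0,0,0,0,0,0,1],[0,0,0,0,0,0,1],[0,0,0,0,0,0,1],[0,0,0,0,0,0,1],[0,0,0,0,0,0,1],[0,0,0,0,0,0,1],[0,0,0,0,0,0,1]]])

```text
time: 11.0
eef_pos: [0.5158, -0.1744, 0.1283]
tcp_rot: [0.092, 0.996, -0.002, 0.002]
contact_force: [2.7, -2.8, -7.3]
opening: 0.195
```

```bash
python3 w.py a7 .34
```

```text
tray 213 lip/upper 128 bin 779 theta 0.342
th 0.34 11.05 [ 0.5158 -0.1744  0.1283] tool d [0.0004 0.     0.0003] rotdeg [-0.24  0.27  0.04] F [ 3.45 -2.47 -6.7 ] op 0.19871505947612475
```

apply_moves(moves=[[[0,0,0,0,0,0,1],[0,0,0,0,0,0,1],[0,0,0,0,0,0,1],[0,0,0,0,0,0,1],[0,0,0,0,0,0,1],[0,0,0,0,0,0,1],[0,0,0,0,0,0,1],[0,0,0,0,0,0,1]]])

```text
time: 11.85
eef_pos: [0.5159, -0.1744, 0.1284]
tcp_rot: [0.092, 0.996, -0.002, 0.002]
contact_force: [3.6, -3.7, -7.0]
opening: 0.193
```

```bash
python3 w.py a8 .34
python3 - <<'E'
import cv2,numpy as np
cv2.imwrite("pics/c8.png",np.hstack([cv2.resize(cv2.imread(f"pics/{f}.png")[150:350,150:250],(300,600)) for f in("a7","a8")]))
E
```

```text
tray 210 lip/upper 354 bin 793 theta 0.342
th 0.34 11.9 [ 0.5159 -0.1744  0.1284] tool d [0.0004 0.     0.0003] rotdeg [-0.24  0.27  0.04] F [ 4.33 -3.14 -6.84] op 0.19606860746057628
```

View pics/c8.png

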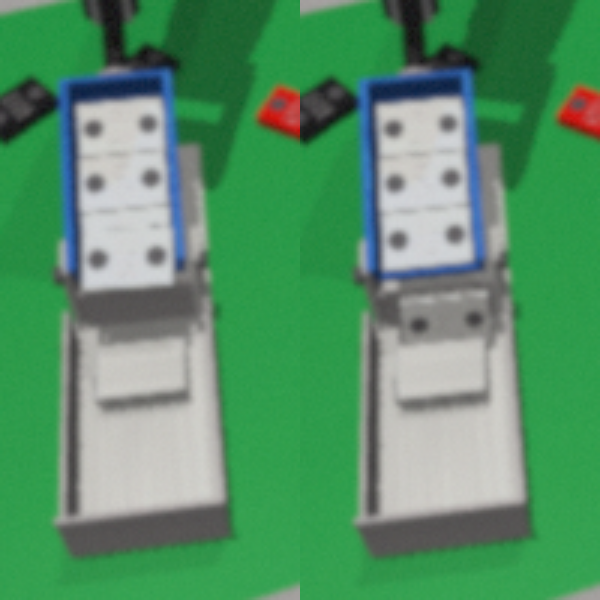

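In the right-hand frame only the lower layer is left in the bin: three plates at crop (420,115), (420,168) and (425,225), with more of the rear wall visible. Plates are in the tray at (443,370) and (445,318), probably with two stacked. Lowering gently along the arc.

apply_moves(moves=[[[0,0,0,0,0,0,1],[0,0,0,0,0,0,1],[0.002,0,0.004,0,0,0,1],[0.002,0,0.004,0,0,0,1],[0.0019,0,0.004,0,0,0,1],[0.0018,0,0.004,0,0,0,1],[0.0017,0,0.004,0,0,0,1],[0.0016,0,0.004,0,0,0,1],[0.0015,0,0.004,0,0,0,1],[0.0014,0,0.004,0,0,0,1],[0.0014,0,0.004,0,0,0,1],[0.0013,0,0.004,0,0,0,1]]])

```text
time: 13.1
eef_pos: [0.4995, -0.1713, 0.0885]
tcp_rot: [0.092, 0.996, -0.002, 0.004]
contact_force: [1.4, -1.1, -1.8]
opening: 0.197
```

```bash
python3 w.py b1 .05; python3 -c "
from h import *
nxt([0],OFF)"
```

```text
tray 199 lip/upper 361 bin 836 theta 0.136
th 0.05 13.15 [ 0.4993 -0.1712  0.0877] tool d [0.0033 0.     0.0176] rotdeg [-0.23  0.46  0.02] F [ 0.56 -0.85 -3.24] op 0.19461464735310047
th 0 13.15 [ 0.4993 -0.1712  0.0877] tool d [0.0051 0.0001 0.0281] rotdeg [-0.23  0.46  0.02] F [ 0.56 -0.85 -3.24] op 0.19461464735310047
```

apply_moves(moves=[[[0.0009,0,0.004,0,0,0,1],[0.0008,0,0.004,0,0,0,1],[0.0007,0,0.004,0,0,0,1],[0.0007,0,0.004,0,0,0,1],[0.0006,0,0.003,0,0,0,1],[0.0005,0,0.002,0,0,0,1],[0.0003,0,0.002,0,0,0,1],[0.0002,0,0.0015,0,0,0,1],[0,0,0,0,0,0,1]]])

```text
time: 14.05
eef_pos: [0.4925, -0.1699, 0.0614]
tcp_rot: [0.092, 0.996, -0.002, 0.001]
contact_force: [-1.7, -0.5, -2.2]
opening: 0.197
```

```bash
python3 w.py b2 0
```

```text
tray 205 lip/upper 375 bin 1112 theta 0.008
th 0.0 14.1 [ 0.4925 -0.1699  0.0613] tool d [-0.0021 -0.0001  0.0017] rotdeg [-0.18  0.09  0.06] F [-2.16 -1.32 -1.43] op 0.19373313898222905
```

Almost down, with about 1.7 mm to go. I'll finish the descent and check the force before releasing.

apply_moves(moves=[[[-0.001,0,0.001,0,0,0,1],[-0.001,0,0.001,0,0,0,1],[0,0,0,0,0,0,1]]])

```text
time: 14.4
eef_pos: [0.4921, -0.1698, 0.0614]
tcp_rot: [0.091, 0.996, -0.001, -0.004]
contact_force: [0.0, -1.5, -2.7]
opening: 0.2
```

```bash
python3 w.py b3 0
```

```text
tray 201 lip/upper 371 bin 1092 theta 0.008
th 0.0 14.45 [ 0.4921 -0.1698  0.0612] tool d [-0.0024 -0.0001  0.0016] rotdeg [-0.16 -0.39  0.13] F [-3.03 -0.86 -1.98] op 0.20004912891688215
```

apply_moves(moves=[[[-0.001,0,0.002,-0.1,-0.3,0,1],[0,0,0.002,0,0,0,1],[0,0,0,0,0,0,1]]])

```text
time: 14.75
eef_pos: [0.4922, -0.1698, 0.0614]
tcp_rot: [0.091, 0.996, 0.0, -0.003]
contact_force: [-2.3, -1.2, -1.5]
opening: 0.195
```

```bash
python3 w.py b4 0
python3 - <<'E'
import cv2,numpy as np
a=cv2.imread("pics/b4.png").astype(int);b=cv2.imread("pics/scene0.png").astype(int)
cv2.imwrite("pics/cb4.png",np.hstack([cv2.resize(cv2.imread(f"pics/{f}.png")[150:350,150:250],(300,600)) for f in("scene0","b4")]))
def bl(x):
    m=(x[...,0]>x[...,2]+40)&(x[...,0]>x[...,1]+25);m[:170]=0;m[250:]=0;m[:,:165]=0;m[:,225:]=0
    v,u=np.nonzero(m);return u.min(),u.max(),v.min(),v.max()
print(bl(a),bl(b))
E
```

```text
tray 199 lip/upper 371 bin 1083 theta 0.008
th 0.0 14.8 [ 0.4922 -0.1698  0.0613] tool d [-0.0024 -0.0002  0.0016] rotdeg [-0.02 -0.4   0.15] F [-2.04 -0.9  -0.93] op 0.1930415081661409
(np.int64(172), np.int64(211), np.int64(179), np.int64(242)) (np.int64(172), np.int64(211), np.int64(179), np.int64(242))
```

View pics/cb4.png

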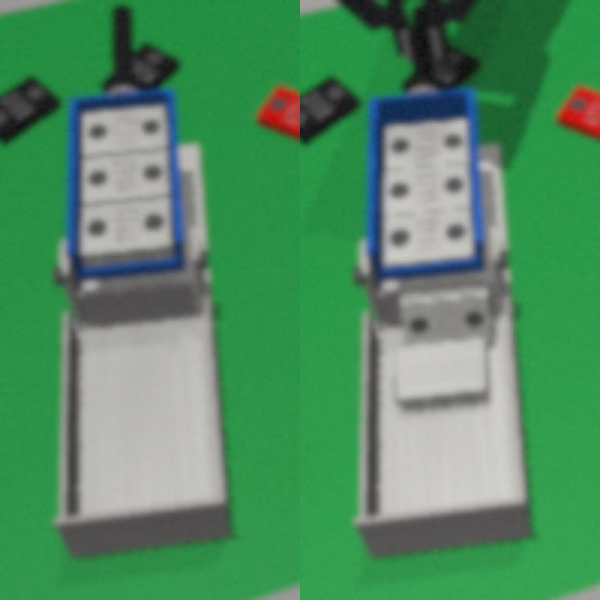

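The bin's blue extents match the starting picture exactly, so it is on its rest. Letting go and retreating straight up.

apply_moves(moves=[[[0,0,0,0,0,0,-1],[0,0,0,0,0,0,-1],[0,0,0,0,0,0,-1],[0,0,0,0,0,0,-1],[0,0,0,0,0,0,-1],[0,0,0,0,0,0,-1],[0,0,-0.01,0,0,0,-1],[0,0,-0.02,0,0,0,-1],[0,0,-0.03,0,0,0,-1],[0,0,-0.03,0,0,0,-1],[0,0,-0.03,0,0,0,-1],[0,0,-0.03,0,0,0,-1]]])

```text
time: 16.0
eef_pos: [0.4916, -0.168, 0.2137]
tcp_rot: [0.091, 0.996, 0.003, -0.006]
contact_force: [0.2, 0.5, 0.8]
opening: 1.0
```

apply_moves(moves=[[[0.01,0.045,0,0,0,0,-1],[0.01,0.045,0,0,0,0,-1],[0.005,0.045,0,0,0,0,-1],[0,0.045,0,0,0,0,-1],[0,0.04,0,0,0,0,-1],[0,0,0,0,0,0,-1],[0,0,0,0,0,0,-1]]])

```text
time: 16.7
eef_pos: [0.5125, 0.0578, 0.2297]
tcp_rot: [0.093, 0.996, 0.0, 0.006]
contact_force: [0.3, -0.6, -0.6]
opening: 1.0
```

```bash
python3 w.py e1 0
python3 - <<'E'
from h import *
t=shot("top","te")
a=cv2.imread("pics/e1.png")[150:350,150:250];b=t[70:290,280:390,::-1]
cv2.imwrite("pics/ce.png",np.hstack([cv2.resize(a,(300,600)),cv2.resize(b,(300,600))]))
E
```

```text
Traceback (most recent call last):
  File "w.py", line 6, in <module>
    print("tray",d[262:325,172:226].sum(),"lip/upper",d[245:262,172:226].sum(),"bin",d[175:240,172:215].sum(),"theta",round(theta(),3))
                                                                                                                            ~~~~~^^
  File "h.py", line 31, in theta
    return brentq(lambda t:.21*np.sin(t)+.028*np.cos(t)-z,-.2,.9)
ValueError: f(a) and f(b) must have different signs
```

View pics/ce.png

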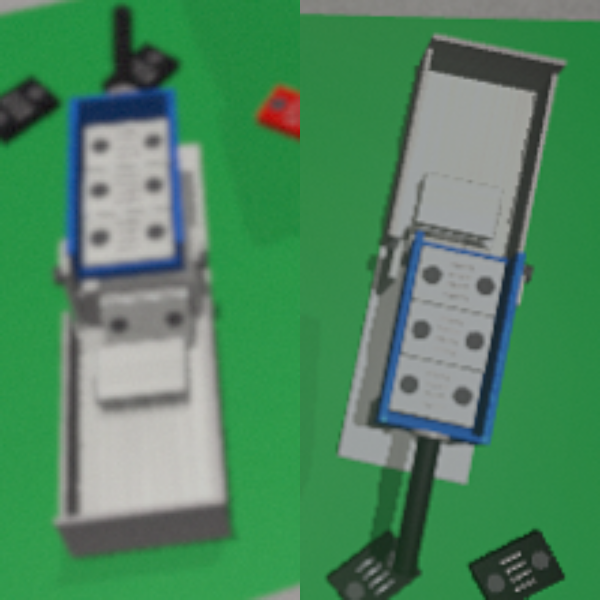

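Run:
```python
from h import *
t=ctrl.read_camera("top");s=ctrl.read_camera("scene")
e=cv2.imread("pics/e1.png")[:,:,::-1].astype(int)
print("still:",(np.abs(s.astype(int)-e).max(2)>35)[170:330,165:230].sum())
f=lambda x:np.clip(cv2.resize(x,(390,520),interpolation=cv2.INTER_CUBIC)*1.5,0,255)
cv2.imwrite("pics/cf.png",np.hstack([f(s[235:295,172:217].astype(float)),f(t[125:170,312:346].astype(float))])[:,:,::-1])
```

```text
still: 0[ WARN:0@3.835] global loadsave.cpp:1063 imwrite_ Unsupported depth image for selected encoder is fallbacked to CV_8U.
```

View pics/cf.png

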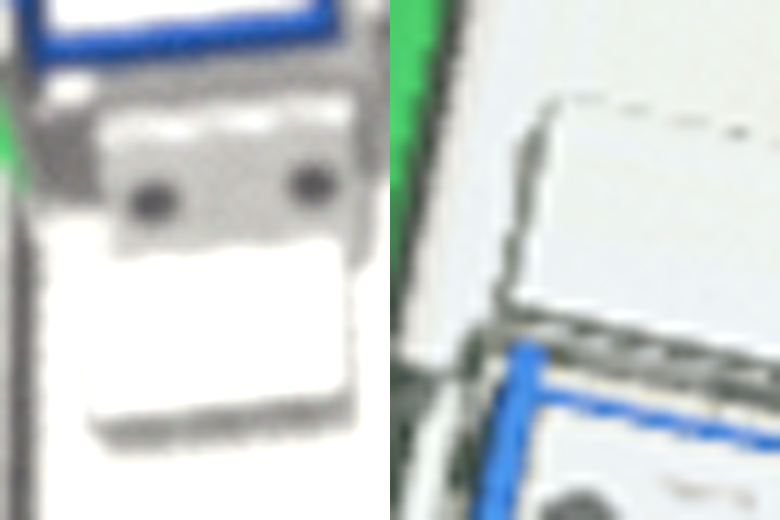

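Run:
```python
from h import *
a=(211.8,280.0);b=(326.4,133.7)
for z in (.006,.018,.03,.042): print(z,onz("scene",*a,z).round(4),onz("top",*b,z).round(4))
c=H[:2]; print("standing top edge mid", [onz("scene",198,249.4,z).round(3) for z in(.05,.062,.074)])
```

```text
0.006 [ 0.7683 -0.1907  0.006 ] [ 0.7836 -0.1951  0.006 ]
0.018 [ 0.7741 -0.1911  0.018 ] [ 0.7801 -0.1928  0.018 ]
0.03 [ 0.78   -0.1915  0.03  ] [ 0.7766 -0.1905  0.03  ]
0.042 [ 0.7858 -0.1919  0.042 ] [ 0.773  -0.1883  0.042 ]
standing top edge mid [array([ 0.707, -0.204,  0.05 ]), array([ 0.714, -0.204,  0.062]), array([ 0.721, -0.204,  0.074])]
```

Triangulating its corner puts the flat plate's top at z of about 27 mm. That means two stacked plates (30 mm) rather than one (18 mm), so with the standing one all three are in the tray. Nothing is moving, so I'm handing in.

```bash
python3 -c "
from h import *
print(ctrl.get_state()['time']);print(ctrl.sign_off())"
```

```text
16.9
the job is handed in; nothing more can be done
None
```

I tipped the plate bin until the upper layer slid, which began at about 0.34 rad (19.5°), and held it there until all three plates were in the tray. I then lowered the bin along the arc, let go and moved the arm clear. The job was handed in at 16.9 s.

**What the last checks showed**
- **Bin:** its outline in the scene picture matched the starting picture exactly just before I let go, so it is back on its rest. The three lower plates are still in it.
- **Tray:** two plates lie stacked flat and one stands leaning at the hinge end. I can't see the lower of the stacked two; I infer it from the stack's height, which came out at about 27 mm (30 expected for two plates, 18 for one).
- **Stillness:** nothing around the bin or tray moved between the last two scene pictures, with the gripper clear of everything.

**What went wrong or disagreed**
- **First grasp:** it missed. The fingers shut on top of the bar because the reported tool height was about 25 mm below what the camera showed. I corrected for this and the second grasp held.
- **Lowering:** it stopped with the reported height 1.6 mm above the grasp height and only 1–3 N on the wrist. I took that as the bin resting.

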